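# Clamp the valve and take off its cap of unknown thread hand

### The arm

A 7-joint arm with a two-finger parallel gripper is mounted at the origin on the work surface. World frame = base frame: x ahead of the robot, y to its left, z up, the work surface at z = 0. Lengths are in mm, angles in degrees, forces in N, time in s.
With the tool pointing down it reaches from about 375 to 925 mm from the base axis. Payload 3.1 kg.
Tool frame: the origin (TCP) lies midway between the tips of the shut fingers; the grasp point (between the pads) lies 19 mm behind it (bot.grasp_offset is the distance from the TCP to the grasp point, in mm); z points along the fingers, x is the direction in which the jaws open and shut, and the axes are right-handed (so a half turn about z gives the same grasp; the last joint's range is limited). The gripper opens to 85 mm and grips with 20 to 120 N. Pads are 22 mm wide; open, the fingers measure 114 mm over their backs; the gripper's body (76 mm by 85 mm) begins 54 mm behind the grasp point. The pads swing forward as they close: fully open they stand 13 mm farther back than shut.
Start: joints at [-77.166, 21.939, 2.515, 91.553, -1.026, 66.532, -2.859], TCP at [205.556, 616.644, 231.269] pointing down, gripper open.
Joint ranges: [-149.38, 149.38], [-23.57, 123.04], [-84.95, 90], [0, 143.3], [-89.99, 269.99], [3.08, 112.72], [-163.45, 163.45]. Speed limits (degrees/s): [159.86, 159.86, 180, 180, 180, 180, 180].

### API

Orientations are given as a 3x3 rotation matrix whose columns are the frame's x, y, z axes.
In Python, from cell import bot gives the robot as it stands.
- The arm moves only by the tool play_rows, never from a script. Its argument "plan" is a list of rows, each an object of numbers: "tx", "ty", "tz": the shift along the tool's x, y, z in cm; "wx", "wy", "wz": the turn, a rotation vector about the tool's x, y, z in rad. A call has 1 to 8 rows; each row shifts and turns the commanded pose from where the row before left it, along the tool's axes as they then stand; what a row does not reach is not made up. A row lasts 1/12 s, in which the tool goes at most 41.7 mm and 7.16 degrees, less where a joint would pass 70% of its speed; a pose out of reach is approached as far as the arm can. A call is refused whole if a number of a shift passes 4.17 or a number of a turn 0.125, either way. A call with a gripper value outside its range is refused whole. "gripper" is the opening, from -1 (shut) to 1 (fully open), set as the call begins (left out, the last holds). The fingers move at their own pace and stop on an object; the grip force is fixed at half the most. Time passes only in rows, so rows that do not move let the fingers close. It gives the time, the measured TCP pose, the force and the opening at its end, in the units of the state.
- bot.read_state(): the state, without advancing time (a new reading comes with each control period).
- bot.capture(name): name is "side" or "top" or "wrist"; returns the picture (384x512x3 uint8, red, green, blue); there is no depth.
- bot.calibration(name): a dict with "intrinsics" (3x3 intrinsics, pixels), "origin" and "rotation" of the camera in the world; the wrist camera has in their place "hand_eye" (4x4, takes a point from camera to tool coordinates, whose origin is the TCP and whose axes are the tool frame's). Camera axes: x right, y up, looking along -z (the intrinsics and any distortion apply to the point x, -y, -z); pixel columns grow to the right and rows downward; lengths in mm; the calibration is good to about 2 mm. A picture is of the moment at which its call begins: read the wrist's pose just before it. calibration takes no time and is no camera call.
- bot.finish_job(): hands the job in, once; it reports no verdict.
Trained networks look in the newest picture that a camera, given by its name, has taken for a name from the list of things; names that differ only in an ending like _2 or _b are one class to them, and where a whole thing is asked for, a point or a joint stands for the part that bears it (a point fixed in the world has none). Each returns a list of dicts, best first, with "conf" (0 to 1); they miss things now and then, are a little off and sometimes report something else, mostly with a low value. They report only what shows in the picture. A call takes as long as a camera call. They do not tell look-alikes from the thing itself.
- bot.outline_of(name, camera): "pixels" (384x512 bool, what is visible of it) and "centre" ([row, column] in pixels, amid what is visible of it).
The state is a dict: "time": time; "qpos": joint angles; "qvel": joint speeds; "joint_efforts": joint torques, N m; "position": TCP position; "tcp_rot": TCP orientation; "ft_force": force on the tool from outside, world axes, zero at the start; "ft_torque": the same for the moment, N m; "width": opening from 0.0 (shut) to 1.0 (fully open).
Only numpy, scipy, OpenCV 4.12 (cv2) and the standard library are available. Lean on these libraries where they do the work, as an engineer would, in place of code of your own. Each camera call takes 0.05 s, during which the arm holds its last target. There are 200 camera calls.

### The job

Press the red clamp bar on the fixture fully down over the valve's foot, and only then undo the yellow wing cap: some of these valves have right-hand and some left-hand quick threads and they look alike, so try it one way and, if it comes up against the stop, turn it the other way until it is free. Lift the cap off and finish holding it in the gripper, level, about 8 cm straight above the neck it came from, with the clamp still down; do not let go of it, and leave the blue bin, the carton and the steel coupling where they are.

Things in the scene. Friction and masses are not known exactly. Their poses are not given: they have to be found in the camera images.
- fixture: Grey base plate 240 x 230 x 15 mm, fixed to the bench, carrying a bare-metal valve that cannot move. Origin on the bench directly under the axis of the valve's upright neck; z up; x points from the neck towards the metal bonnet (a round boss 56 mm across, top 92 mm above the bench, its axis 80 mm from the neck's). The clamp bar lies on the -x side, crossing the valve's foot 75 mm from the neck axis.
- neck_top (a point): Centre of the top face of the neck under the cap, on the neck's upright axis, 78 mm above the bench. The neck's collar is 48 mm across. Axes as the fixture's.
- cap_wing (a point): Centre of the straight grip wing (50 mm along x, 14 mm thick along y, 40 mm tall) standing on the yellow cap, on its axis, z up; 106 mm above the bench when the cap is on. Wing top 18 mm above this point; the cap's round skirt (60 mm across, 32 mm tall) has its flat top 22 mm and its lower edge 54 mm below it.
- clamp (a joint): Angle of the red clamp bar, rad: 0 is fully down (level, on the valve's foot), larger is raised; it starts raised by 0.7 to 1.1 rad. The hinge is stiff and stays where it is left; pressing on the knob takes 2 to 5 N.
- clamp_knob (a point): Centre of the red ball knob, 36 mm across, on the free end of the clamp bar, 165 mm from its hinge. With the bar down it is 55 mm above the bench. The bar is 18 mm wide.
- clamp_hinge (a point): Hinge axis of the clamp bar, 55 mm above the bench, running along the fixture's x; at fixture x -75 mm, y -90 mm. The bar points from here to the fixture's +y when it is down.
- cap: The yellow cap, about 130 g; origin at the centre of its lower edge, z up, x along the wing. Held by lugs until turned. In its loosening direction (hidden, varies) it turns easily and without rising; it lifts off after 60 to 80 degrees (aim for 70), and meets an end stop near 85. The other way a hard stop comes within 8 degrees. About 2 mm of play on the neck.
- blue_bin: Bystander: open blue storage bin 120 x 85 x 60 mm, origin under its centre. Leave it alone.
- carton: Bystander: small carton 90 x 70 x 50 mm, origin under its centre. Leave it alone.
- coupling: Bystander: steel and brass pipe coupling, 44 mm across and 60 mm tall, origin under its centre. Leave it alone.
Not all that is in view belongs to the job. Of the things like the cap, leave any that is green or orange; of the rest the larger one is meant.

How it is judged:
By the outcome, as a careful person would: the job done as asked, in the order asked, and still so for the second after the job is handed in, while the arm keeps its last pose, push and grip.
It also fails if it takes over 51 s, if anything falls off the work surface, if the arm or the gripper's body presses on something with over 40 N, if the wrist force passes 120 N, or if a joint passes its speed limit or range.

## Working session

There is one attempt and no reset: what is moved stays moved. The work goes in short steps, Python scripts to look and compute and a tool call to move; the robot and the scene stay as the last step left them, time stands still between calls to the robot, and variables do not carry over. Pictures are saved under pics/ and viewed, about 8 in all and at most 12, crops included, and the job is handed in when it is done.

Besides the shell and the picture viewer there is one more tool, called after ">>>" as a command line: name --argument value ..., lists and objects as JSON in quotes. play_rows: Moves the arm, as the interface text tells. Its arguments: {"type":"object","properties":{"plan":{"type":"array","items":{"type":"object","properties":{"tx":{"type":"number"},"ty":{"type":"number"},"tz":{"type":"number"},"wx":{"type":"number"},"wy":{"type":"number"},"wz":{"type":"number"}}}},"gripper":{"type":"number"}},"required":["plan"]}

```bash
mkdir -p pics; ls; python3 - <<'E'
from cell import bot
import cv2,numpy as np
s=bot.read_state();print(s['time'],s['position'],s['tcp_rot'],s['ft_force'],s['width'])
for n in("top","side","wrist"):
    im=bot.capture(n);cv2.imwrite(f"pics/{n}0.png",im[:,:,::-1])
    print(n,bot.calibration(n))
a=cv2.imread("pics/top0.png");b=cv2.imread("pics/side0.png")
E
```

```text
pics
0.0 [205.26113541 615.73496801 229.8759748 ] [[ 3.16191732e-01  9.48695028e-01 -7.29572569e-04]
 [ 9.48691629e-01 -3.16192554e-01 -2.54205542e-03]
 [-2.64232075e-03  1.11637518e-04 -9.99996503e-01]] [-0.74805647  0.57979538  0.08814509] 0.9969783386672773
top {'intrinsics': array([[499.81292064,   0.        , 258.47919051],
       [  0.        , 499.81292064, 190.40501514],
       [  0.        ,   0.        ,   1.        ]]), 'origin': array([ 399.2922213,   56.2032694, 1131.58418  ]), 'rotation': array([[ 2.67496882e-04,  9.87502848e-01, -1.57600930e-01],
       [-9.99775906e-01,  3.60012741e-03,  2.08609120e-02],
       [ 2.11675935e-02,  1.57560032e-01,  9.87282517e-01]])}
side {'intrinsics': array([[377.87893587,   0.        , 256.22816654],
       [  0.        , 377.87893587, 197.18105623],
       [  0.        ,   0.        ,   1.        ]]), 'origin': array([ 170.33823706, -508.04921483,  774.26203988]), 'rotation': array([[ 0.79460951,  0.43658147, -0.42189139],
       [-0.60686551,  0.55101287, -0.57279933],
       [-0.01760599,  0.71118313,  0.7027863 ]])}
wrist {'intrinsics': array([[284.2094532 ,   0.        , 251.46520334],
       [  0.        , 284.2094532 , 193.0302168 ],
       [  0.        ,   0.        ,   1.        ]]), 'hand_eye': array([[ 9.99999949e-01, -2.83476634e-04,  1.45750772e-04,
         1.39368582e+00],
       [-2.22018669e-04, -9.47540793e-01, -3.19634787e-01,
        -8.17939102e+01],
       [ 2.28713796e-04,  3.19634738e-01, -9.47540807e-01,
        -1.41856045e+02],
       [ 0.00000000e+00,  0.00000000e+00,  0.00000000e+00,
         1.00000000e+00]])}
```

View pics/top0.png

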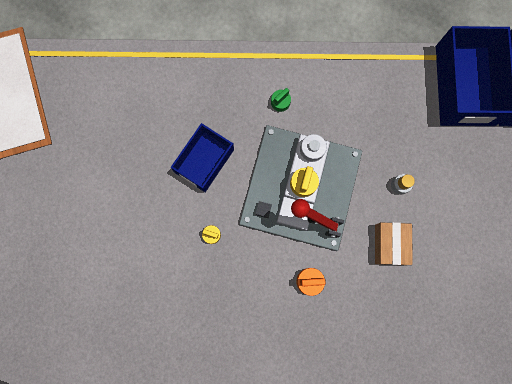

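View pics/side0.png

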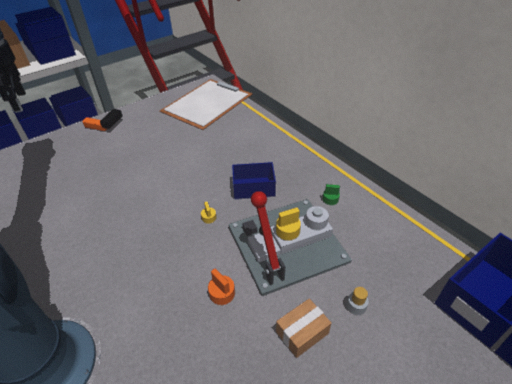

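Top view: the fixture's cap is at (305,181), the bonnet at (313,147), the red knob at (300,208) and the hinge at (337,227). The look-alikes are small yellow (211,235), green and orange. Next I measure these precisely.

```bash
cat > h.py <<'E'
import numpy as np,cv2
from cell import bot
def cam(n,st=None):
    c=bot.calibration(n);K=c['intrinsics']
    if n=='wrist':
        H=c['hand_eye'];R=st['tcp_rot']@H[:3,:3];o=st['tcp_rot']@H[:3,3]+st['position']
    else: R=c['rotation'];o=c['origin']
    return K,R,np.array(o)
def ray(C,u,v):
    K,R,o=C;d=np.linalg.solve(K,[u,v,1]);return o,R@np.array([d[0],-d[1],-d[2]])
def atz(C,u,v,z):
    o,d=ray(C,u,v);return o+d*(z-o[2])/d[2]
def proj(C,p):
    K,R,o=C;q=R.T@(np.asarray(p,float)-o);q=K@[q[0],-q[1],-q[2]];return q[:2]/q[2]
def tri(rs):
    A=0;b=0
    for o,d in rs:
        d=d/np.linalg.norm(d);P=np.eye(3)-np.outer(d,d);A=A+P;b=b+P@o
    return np.linalg.solve(A,b)
E
python3 - <<'E'
from h import *
ims={n:cv2.imread(f"pics/{n}0.png") for n in("top","side")}
for n in ims:
    for k in("cap","clamp","clamp_knob","fixture"):
        for r in bot.outline_of(k,n)[:3]:
            m=r['pixels'];ys,xs=np.nonzero(m);print(n,k,round(r['conf'],2),np.round(r['centre']),m.sum(),xs.min(),xs.max(),ys.min(),ys.max())
C=cam('top')
# plate corners z=15
P=[atz(C,u,v,15)[:2] for u,v in((268,125),(361,150),(340,250),(239,225))]
print(np.round(P,1),[np.linalg.norm(P[i]-P[(i+1)%4]).round(1) for i in range(4)])
b=atz(C,313,147,92);w=atz(C,306,180,124);print(b,w,np.linalg.norm((b-w)[:2]))
a=cv2.resize(ims['top'][110:260,225:375],(600,600),interpolation=cv2.INTER_CUBIC)
cv2.imwrite("pics/tc.png",a)
a=cv2.resize(ims['side'][175:300,215:365],None,fx=5,fy=4.8,interpolation=cv2.INTER_CUBIC)
cv2.imwrite("pics/sc.png",a)
E
```

```text
top cap 0.93 [280. 310.] 586 297 323 268 295
top cap 0.81 [180. 305.] 630 290 317 167 195
top cap 0.74 [100. 276.] 393 270 290 88 111
top clamp 0.9 [213. 309.] 632 291 337 199 230
top clamp_knob 0.89 [215. 312.] 582 291 337 199 230
top fixture 0.58 [194. 295.] 9649 240 361 125 249
side cap 0.83 [225. 288.] 676 276 300 208 240
side cap 0.74 [290. 222.] 729 208 235 269 304
side cap 0.58 [196. 332.] 297 323 339 185 205
side clamp 0.62 [226. 266.] 711 252 278 192 268
side clamp_knob 0.87 [225. 263.] 863 251 279 192 269
side fixture 0.77 [250. 285.] 6671 230 351 192 295
side fixture 0.71 [297. 357.] 447 347 368 287 314
[[ 730.7   10.6]
 [ 672.6 -203.5]
 [ 443.7 -149.1]
 [ 499.    76.2]] [np.float64(221.9), np.float64(235.3), np.float64(232.0), np.float64(240.8)]
[659.79267086 -82.51588885  92.        ] [582.12037169 -62.65784789 124.        ] 80.17061712478743
```

View pics/tc.png

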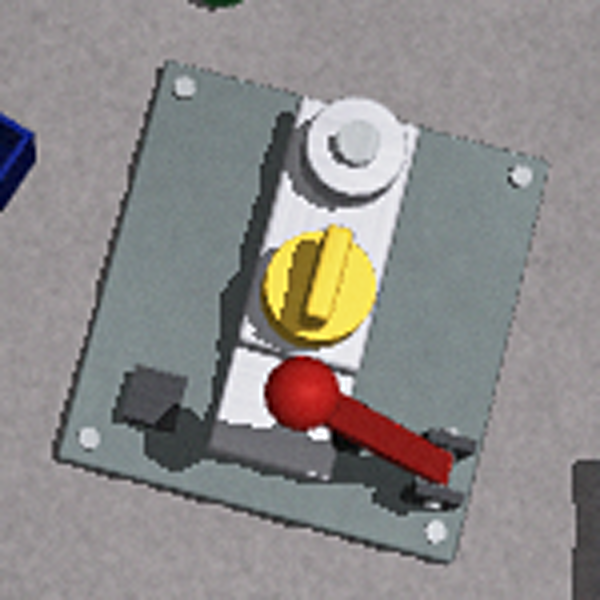

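View pics/sc.png

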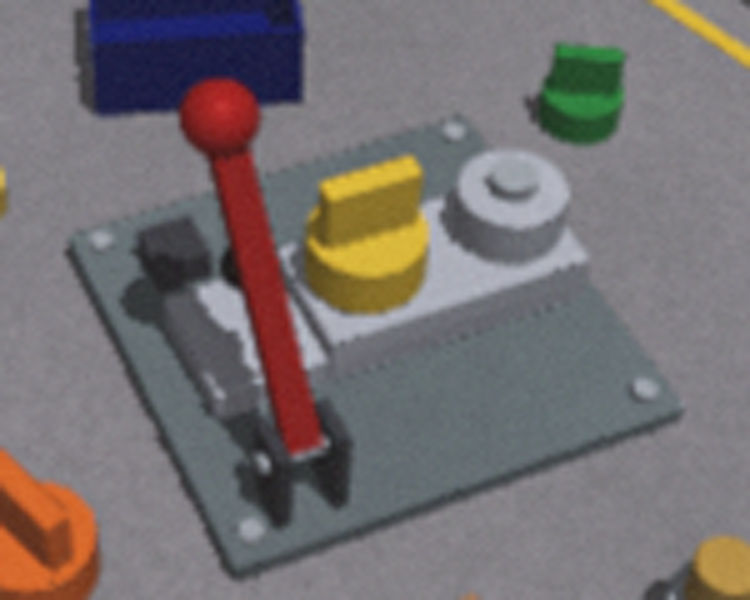

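```bash
python3 - <<'E'
from h import *
T=cam('top');S=cam('side')
t=lambda u,v:(u/4+225-.375,v/4+110-.375)
s=lambda u,v:(u/5+215-.4,v/4.8+175-.4)
Bt=[atz(T,*t(*p),17)[:2] for p in((185,87),(520,176),(436,531),(89,437))]
Bs=[atz(S,*s(*p),17)[:2] for p in((454,131),(646,388),(251,528),(101,239))]
for B in(Bt,Bs):
    xs=[B[0]-B[3],B[1]-B[2]];ys=[B[0]-B[1],B[3]-B[2]]
    print(np.round(B,1).tolist(),np.mean(B,0),[np.degrees(np.arctan2(d[1],d[0])).round(1) for d in xs],[np.degrees(np.arctan2(-d[0],d[1])).round(1) for d in ys])
k=tri([ray(T,*t(302,393)),ray(S,*s(220,117))]);print('knob',k,proj(T,k)-t(302,393))
print('boss',tri([ray(T,*t(356,143)),ray(S,*s(514,180))]),atz(T,*t(356,143),98))
# skirt colour silhouettes: fit x,y by rendered points of cap
from scipy.optimize import minimize
a=np.linspace(0,2*np.pi,60)
def pts(x,y,yaw):
    P=[(30*np.cos(q),30*np.sin(q),z) for q in a for z in(52,84)]
    Q=[(i,j,z) for i in(-25,25) for j in(-7,7) for z in(84,124)]
    c,d=np.cos(yaw),np.sin(yaw);R=np.array([[c,-d,0],[d,c,0],[0,0,1]])
    o=np.array([x,y,0]);return np.array(P)@R.T+o,np.array(Q)@R.T+o
M={}
for n in("top","side"):
    im=cv2.imread(f"pics/{n}0.png");h=cv2.cvtColor(im,cv2.COLOR_BGR2HSV)
    m=cv2.inRange(h,(20,120,50),(35,255,255));N,l,st,ce=cv2.connectedComponentsWithStats(m)
    g=proj(cam(n),(582,-62,90));i=min(range(1,N),key=lambda i:np.hypot(*(ce[i]-g)) if st[i,4]>100 else 1e9)
    M[n]=cv2.resize((l==i).astype(np.uint8)*255,None,fx=4,fy=4,interpolation=cv2.INTER_LINEAR)>127;print(n,ce[i],st[i])
def cost(p,only=None):
    e=0
    for n in M:
        if only and n!=only: continue
        A,B=pts(*p);r=np.zeros(M[n].shape,np.uint8)
        for X in(A,B):
            uv=np.array([proj(cam(n),q) for q in X])*4+1.5
            cv2.fillConvexPoly(r,cv2.convexHull(np.round(uv).astype(np.int32)),1)
        e+=np.sum((r>0)!=M[n])/16
    return e
for o in(None,'top','side'):
    r=minimize(cost,(582,-64,np.radians(-14)),args=(o,),method='Nelder-Mead',options=dict(initial_simplex=[(582,-64,-.24),(590,-64,-.24),(582,-56,-.24),(582,-64,-.1)]))
    print(o,r.x[:2],np.degrees(r.x[2]),r.fun)
    x,y,w=r.x;c,d=np.cos(w),np.sin(w);f=np.array([[c,d],[-d,c]])@(k[:2]-[x,y]);print('knob in fixture',f,k[2],'angle',np.arctan2(k[2]-55,f[1]+90),np.hypot(k[2]-55,f[1]+90))
E
```

```text
[[715.0, 4.1], [663.5, -188.0], [460.5, -134.9], [512.6, 58.6]] [587.91262123 -65.05492125] [np.float64(-15.1), np.float64(-14.7)] [np.float64(-15.0), np.float64(-15.1)]
[[721.7, 8.5], [670.0, -186.0], [466.1, -131.4], [517.7, 62.7]] [593.88034263 -61.5711143 ] [np.float64(-14.9), np.float64(-15.0)] [np.float64(-14.9), np.float64(-14.9)]
knob [517.0717932  -43.11713706 195.16689209] [ 0.39981102 -0.7634984 ]
boss [665.55202299 -85.22955248  90.2124021 ] [661.85166435 -83.11044973  98.        ]
top [304.09104704 181.66312595] [290 166  29  31 659]
side [288.1168 224.0416] [276 208  24  32 625]Traceback (most recent call last):
  File "<stdin>", line 37, in <module>
    res = _minimize_neldermead(fun, x0, args, callback, bounds=bounds,
                               **options)
    fxcc = func(xcc)
    fx = function(np.copy(x), *(wrapper_args + args))
  File "<stdin>", line 32, in cost
  File "h.py", line 4, in cam
    c=bot.calibration(n);K=c['intrinsics']
ValueError: time passes only in moves, steps and waits
```

```bash
sed -i '1a import functools' h.py; sed -i 's/^def cam/_cal=functools.lru_cache(None)(bot.calibration)\ndef cam/; s/c=bot.calibration(n)/c=_cal(n)/' h.py; sed -i '/^import functools/!b' h.py
cat > fit.py <<'E'
from h import *
from scipy.optimize import minimize
a=np.linspace(0,2*np.pi,60)
def pts(x,y,yaw):
    P=[(30*np.cos(q),30*np.sin(q),z) for q in a for z in(52,84)]
    Q=[(i,j,z) for i in(-25,25) for j in(-7,7) for z in(84,124)]
    c,d=np.cos(yaw),np.sin(yaw);R=np.array([[c,-d,0],[d,c,0],[0,0,1]])
    o=np.array([x,y,0]);return np.array(P)@R.T+o,np.array(Q)@R.T+o
def mask(im,C):
    h=cv2.cvtColor(im,cv2.COLOR_BGR2HSV)
    m=cv2.inRange(h,(20,120,50),(35,255,255));N,l,st,ce=cv2.connectedComponentsWithStats(m)
    g=proj(C,(582,-62,90));i=min(range(1,N),key=lambda i:np.hypot(*(ce[i]-g)) if st[i,4]>100 else 1e9)
    return cv2.resize((l==i).astype(np.uint8)*255,None,fx=4,fy=4,interpolation=cv2.INTER_LINEAR)>127
def cost(p,L):
    e=0
    for C,M in L:
        A,B=pts(*p);r=np.zeros(M.shape,np.uint8)
        for X in(A,B):
            uv=np.array([proj(C,q) for q in X])*4+1.5
            cv2.fillConvexPoly(r,cv2.convexHull(np.round(uv).astype(np.int32)),1)
        e+=np.sum((r>0)!=M)/16
    return e
def fit(L):
    r=minimize(cost,(582,-64,-.26),args=(L,),method='Nelder-Mead',options=dict(initial_simplex=[(582,-64,-.26),(590,-64,-.26),(582,-56,-.26),(582,-64,-.15)],xatol=.05,fatol=.1));return r.x,r.fun
E
python3 - <<'E'
from fit import *
k=np.array([517.07,-43.1,195.2])
D={n:(cam(n),mask(cv2.imread(f"pics/{n}0.png"),cam(n))) for n in("top","side")}
for o in(("top","side"),("top",),("side",)):
    p,f0=fit([D[n] for n in o]);x,y,w=p
    c,d=np.cos(-.2618),np.sin(-.2618);f=np.array([[c,d],[-d,c]])@(k[:2]-[x,y]);print(o,x,y,np.degrees(w),f0,'knob',f,np.arctan2(k[2]-55,f[1]+90),np.hypot(k[2]-55,f[1]+90))
E
```

```text
('top', 'side') 588.6397866001362 -64.10526070398362 -12.60528599964286 144.0 knob [-74.56766786   1.76585433] 0.9912394241287643 167.56196471779063
('top',) 587.3817760748311 -64.4927589893857 -14.021804526857345 44.9375 knob [-73.45281537   2.46574669] 0.9877525657564687 167.94628400587794
('side',) 592.9078568965383 -60.65272398461801 -14.728197359445733 70.3125 knob [-77.79672221  -2.67369991] 1.0137305431716295 165.17240292138942
```

>>> play_rows --plan '[{"tx":-2.93,"ty":2.8,"tz":-0.5},{"tx":-2.93,"ty":2.8,"tz":-0.5},{"tx":-2.93,"ty":2.8,"tz":-0.5},{"tx":-2.93,"ty":2.8,"tz":-0.5},{"tx":-2.93,"ty":2.8,"tz":-0.5},{"tx":-2.93,"ty":2.8,"tz":-0.5},{"tx":-2.93,"ty":2.8,"tz":-0.5},{"tx":-2.93,"ty":2.8,"tz":-0.5}]' --gripper -1

```text
invalid input at $.plan[0]: expected keys tx, ty, tz, wx, wy, wz
```

>>> play_rows --plan '[{"tx":-2.93,"ty":2.8,"tz":-0.3},{"tx":-2.93,"ty":2.8,"tz":-0.3},{"tx":-2.93,"ty":2.8,"tz":-0.3},{"tx":-2.93,"ty":2.8,"tz":-0.3},{"tx":-2.93,"ty":2.8,"tz":-0.3},{"tx":-2.93,"ty":2.8,"tz":-0.3},{"tx":-2.93,"ty":2.8,"tz":-0.3},{"tx":-2.93,"ty":2.8}]'

```text
invalid input at $.plan[0]: expected keys tx, ty, tz, wx, wy, wz
```

>>> play_rows --plan '[{"tx":-2.93,"ty":2.8,"wz":-0.03},{"tx":-2.93,"ty":2.8,"wz":-0.03},{"tx":0},{"tx":0}]'

```text
invalid input at $.plan[0]: expected keys tx, ty, tz, wx, wy, wz
```

```bash
python3 - <<'E'
from fit import *
s=bot.read_state();im=bot.capture('wrist')[:,:,::-1].copy();cv2.imwrite("pics/w1.png",im)
print(s['time'],s['position'],s['tcp_rot'].round(3).tolist(),s['qpos'],s['ft_force'],s['width'])
W=cam('wrist',s);D=(W,mask(im,W));p,f=fit([D]);print('cap',p[:2],np.degrees(p[2]),f)
T=(cam('top'),mask(cv2.imread("pics/top0.png"),cam('top')));p,f=fit([D,T]);print('cap',p[:2],np.degrees(p[2]),f)
E
```

```text
0.55 [205.55325831 616.63222507 231.24426364] [[0.316, 0.949, -0.0], [0.949, -0.316, -0.0], [-0.0, -0.0, -1.0]] [-77.16542829  21.93976148   2.51540276  91.55432143  -1.02696863
  66.53139967  -2.85818592] [-0.11708957 -0.52558508  0.87246326] 0.9976807429245713Traceback (most recent call last):
  File "<stdin>", line 4, in <module>
  File "fit.py", line 12, in mask
    g=proj(C,(582,-62,90));i=min(range(1,N),key=lambda i:np.hypot(*(ce[i]-g)) if st[i,4]>100 else 1e9)
                             ~~~^^^^^^^^^^^^^^^^^^^^^^^^^^^^^^^^^^^^^^^^^^^^^^^^^^^^^^^^^^^^^^^^^^^^^^
ValueError: min() iterable argument is empty
```

View pics/w1.png

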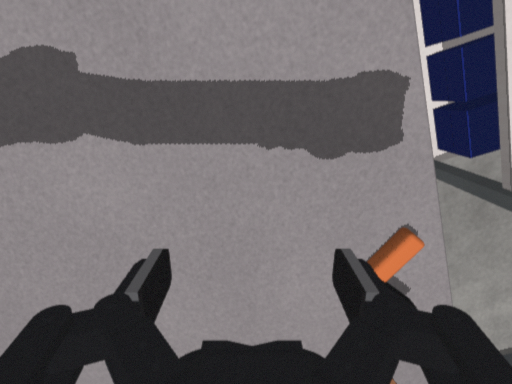

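The call was refused because every row needs all six keys, so the arm has not moved. The wrist view shows only bench, at the start pose.

>>> play_rows --plan '[{"tx":-2.93,"ty":2.8,"tz":-0.5,"wx":0,"wy":0,"wz":0},{"tx":-2.93,"ty":2.8,"tz":-0.5,"wx":0,"wy":0,"wz":0},{"tx":-2.93,"ty":2.8,"tz":-0.5,"wx":0,"wy":0,"wz":0},{"tx":-2.93,"ty":2.8,"tz":-0.5,"wx":0,"wy":0,"wz":0},{"tx":-2.93,"ty":2.8,"tz":-0.5,"wx":0,"wy":0,"wz":0},{"tx":-2.93,"ty":2.8,"tz":-0.5,"wx":0,"wy":0,"wz":0},{"tx":-2.93,"ty":2.8,"tz":-0.5,"wx":0,"wy":0,"wz":0},{"tx":-2.93,"ty":2.8,"tz":-0.5,"wx":0,"wy":0,"wz":0}]' --gripper -1

```text
time: 1.27
position: [344.5, 321.6, 271.8]
tcp_rot: [[0.316, 0.949, 0.0], [0.949, -0.316, 0.001], [0.001, 0.0, -1.0]]
ft_force: [0.7, 0.0, 0.9]
width: -0.002
```

>>> play_rows --plan '[{"tx":-2.93,"ty":2.8,"tz":-0.3,"wx":0,"wy":0,"wz":0},{"tx":-2.93,"ty":2.8,"tz":-0.3,"wx":0,"wy":0,"wz":0},{"tx":-2.93,"ty":2.8,"tz":-0.3,"wx":0,"wy":0,"wz":0},{"tx":-2.93,"ty":2.8,"tz":-0.3,"wx":0,"wy":0,"wz":0},{"tx":-2.93,"ty":2.8,"tz":-0.3,"wx":0,"wy":0,"wz":0},{"tx":-2.93,"ty":2.8,"tz":-0.3,"wx":0,"wy":0,"wz":0},{"tx":-2.93,"ty":2.8,"tz":-0.3,"wx":0,"wy":0,"wz":0},{"tx":-2.93,"ty":2.8,"tz":0,"wx":0,"wy":0,"wz":0}]'

```text
time: 1.93
position: [483.3, 28.3, 293.5]
tcp_rot: [[0.316, 0.949, 0.002], [0.949, -0.316, 0.002], [0.002, 0.002, -1.0]]
ft_force: [1.3, 0.0, -1.3]
width: -0.001
```

>>> play_rows --plan '[{"tx":-2.93,"ty":2.8,"tz":0,"wx":0,"wy":0,"wz":-0.03},{"tx":-2.93,"ty":2.8,"tz":0,"wx":0,"wy":0,"wz":-0.03},{"tx":0,"ty":0,"tz":0,"wx":0,"wy":0,"wz":0},{"tx":0,"ty":0,"tz":0,"wx":0,"wy":0,"wz":0}]'

```text
time: 2.27
position: [518.5, -46.0, 292.6]
tcp_rot: [[0.266, 0.964, 0.001], [0.964, -0.266, -0.001], [-0.001, 0.001, -1.0]]
ft_force: [0.4, 0.6, -0.7]
width: -0.002
```

```bash
python3 - <<'E'
from fit import *
s=bot.read_state();im=bot.capture('wrist')[:,:,::-1].copy();cv2.imwrite("pics/w2.png",im)
print(s['time'],s['position'],s['tcp_rot'].round(3).tolist(),s['qpos'],s['ft_force'],s['width'])
W=cam('wrist',s);D=(W,mask(im,W));p,f=fit([D]);print('cap',p[:2],np.degrees(p[2]),f)
T=(cam('top'),mask(cv2.imread("pics/top0.png"),cam('top')));p,f=fit([D,T]);print('cap',p[:2],np.degrees(p[2]),f)
E
```

```text
2.2667 [518.48684387 -46.03364065 292.62990296] [[0.266, 0.964, 0.001], [0.964, -0.266, -0.001], [-0.001, 0.001, -1.0]] [-36.34516517   4.69728808  39.25754224 106.59946676  -3.09909329
  69.74434351  78.47502318] [ 0.3841361   0.61600714 -0.71568655] -0.0018920432266243269
cap [593.31971525 -62.32672734] -14.139131851226406 828.625
cap [588.66451226 -62.6793508 ] -11.602934411498312 920.8125
```

View pics/w2.png

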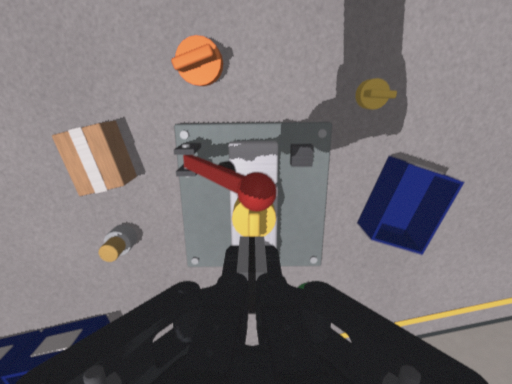

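Wrist view: the knob is at about (257,190) and the bar runs to the hinge at (183,160). The cap, at (254,220), is partly hidden by the fingers. I'll refine the knob position with this third ray.

```bash
python3 - <<'E'
from h import *
s=bot.read_state();W=cam('wrist',s);T=cam('top');S=cam('side')
r=[ray(T,300.1,207.9),ray(S,258.6,199),ray(W,257,190)]
for q in(r,r[:2],r[1:],[r[0],r[2]]):print(tri(q).round(1))
# bolts via wrist
print([atz(W,u,v,17)[:2].round(1).tolist() for u,v in((184,134),(322,133),(195,261),(314,260))])
im=cv2.imread("pics/w2.png");h=cv2.cvtColor(im,cv2.COLOR_BGR2HSV)
print(s['tcp_rot'].T@(np.array([517,-43,218])-s['position']))
E
```

```text
[517.7 -40.2 192. ]
[517.1 -43.1 195.1]
[520.6 -37.5 187.6]
[513.9 -38.6 203.3]
[[462.7, -128.2], [513.5, 64.9], [667.1, -180.9], [717.5, 13.0]]
[ 0.07580907 -1.07330212 74.31219392]
```

>>> play_rows --plan '[{"tx":0,"ty":-0.2,"tz":2.6,"wx":0,"wy":0,"wz":0},{"tx":0,"ty":0,"tz":2.6,"wx":0,"wy":0,"wz":0},{"tx":0,"ty":0,"tz":2.4,"wx":0,"wy":0,"wz":0},{"tx":0,"ty":0,"tz":0.4,"wx":0,"wy":0,"wz":0},{"tx":0.6,"ty":0,"tz":0.6,"wx":0,"wy":0,"wz":0},{"tx":0.6,"ty":0,"tz":0.5,"wx":0,"wy":0,"wz":0},{"tx":0,"ty":0,"tz":0,"wx":0,"wy":0,"wz":0}]'

```text
time: 2.9
position: [519.8, -27.8, 201.3]
tcp_rot: [[0.255, 0.967, 0.001], [0.967, -0.255, 0.001], [0.001, 0.0, -1.0]]
ft_force: [-0.5, 0.4, 0.1]
width: -0.001
```

```bash
python3 - <<'E'
from h import *
s=bot.read_state();print(s['position'],s['ft_force'])
a=bot.capture('side')[:,:,::-1];b=bot.capture('top')[:,:,::-1]
cv2.imwrite("pics/p1.png",np.hstack([cv2.resize(a[150:300,200:350],(400,400)),cv2.resize(b[110:260,225:375],(400,400))]))
E
```

```text
[519.75222108 -27.772075   201.34206578] [-0.50527968  0.43480006  0.11998135]
```

View pics/p1.png

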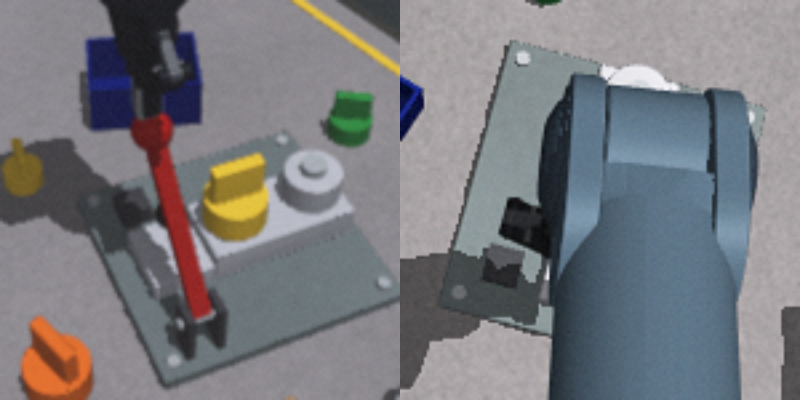

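>>> play_rows --plan '[{"tx":0,"ty":0,"tz":-2.0,"wx":0,"wy":0,"wz":0},{"tx":-2.0,"ty":0.1,"tz":0,"wx":0,"wy":0,"wz":0},{"tx":0,"ty":0,"tz":0.6,"wx":0,"wy":0,"wz":0},{"tx":0,"ty":0,"tz":0.5,"wx":0,"wy":0,"wz":0},{"tx":0,"ty":0,"tz":0.3,"wx":0,"wy":0,"wz":0},{"tx":0,"ty":0,"tz":0,"wx":0,"wy":0,"wz":0}]'

```text
time: 3.5
position: [513.8, -49.1, 205.6]
tcp_rot: [[0.258, 0.966, -0.003], [0.966, -0.258, 0.0], [-0.001, -0.003, -1.0]]
ft_force: [-0.3, 0.3, -0.0]
width: -0.001
```

>>> play_rows --plan '[{"tx":0.2,"ty":0,"tz":0.4,"wx":0,"wy":0,"wz":0},{"tx":0.3,"ty":0,"tz":0.4,"wx":0,"wy":0,"wz":0},{"tx":0.3,"ty":0,"tz":0.4,"wx":0,"wy":0,"wz":0},{"tx":0,"ty":0,"tz":0,"wx":0,"wy":0,"wz":0}]'

```text
time: 3.83
position: [517.4, -40.8, 194.6]
tcp_rot: [[0.257, 0.966, -0.0], [0.966, -0.257, -0.0], [-0.0, -0.0, -1.0]]
ft_force: [0.4, 0.3, -0.7]
width: -0.002
```

```bash
python3 - <<'E'
from h import *
s=bot.read_state();print(s['position'],s['ft_force'])
a=bot.capture('side')[:,:,::-1];b=bot.capture('wrist')[:,:,::-1]
print(proj(cam('side'),s['position']),proj(cam('wrist',s),s['position']))
cv2.imwrite("pics/p2.png",np.hstack([cv2.resize(a[150:300,200:350],(400,400)),cv2.resize(b[100:300,150:350],(400,400))]))
E
```

```text
[517.36101986 -40.81765788 194.58899568] [ 0.44994278  0.31511948 -0.679858  ]
[257.3352765  198.69886699] [249.09046236 249.83290428]
```

View pics/p2.png

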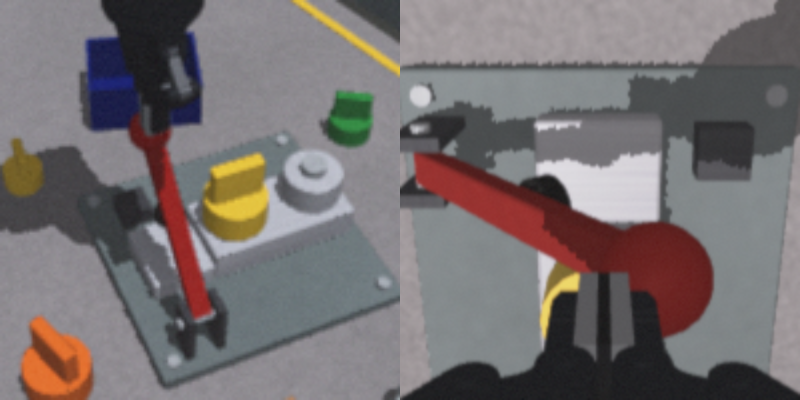

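Wrist crop: the knob is at about (280,239) in full-frame pixels, well to +x of the tip. The side camera looks almost along the knob's arc, so it can't see this motion. I'll solve for the hinge angle from the wrist camera.

```bash
python3 - <<'E'
from h import *
s=bot.read_state();W=cam('wrist',s);S=cam('side')
hx=np.array([494.3,-128.5,55]);y=np.array([.2588,.9659,0])
for q in np.arange(.5,1.11,.1):
    k=hx+165*(np.cos(q)*y+np.sin(q)*np.array([0,0,1]));print(q.round(1),k.round(),proj(W,k).round(1),proj(S,k).round(1),(s['tcp_rot'].T@(k-s['position'])).round(1))
E
```

```text
0.5 [532.  11. 134.] [321.7 210.4] [249.2 201.9] [55.3  0.7 60.7]
0.6 [530.   3. 148.] [314.3 217.7] [250.4 200.1] [46.7  0.7 46.7]
0.7 [527.  -7. 161.] [303.6 225.5] [251.8 198.9] [36.7  0.7 33.6]
0.8 [524. -17. 173.] [289.3 233.6] [253.5 198.3] [25.4  0.6 21.5]
0.9 [521. -29. 184.] [270.9 241.8] [255.5 198.5] [13.   0.6 10.6]
1.0 [517. -42. 194.] [248.4 249.8] [257.8 199.3] [-0.4  0.6  1. ]
1.1 [514. -56. 202.] [221.8 257.5] [260.3 201. ] [-14.7   0.6  -7.2]
```

>>> play_rows --plan '[{"tx":0.4,"ty":0,"tz":-0.7,"wx":0,"wy":0,"wz":0},{"tx":1.0,"ty":0,"tz":0,"wx":0,"wy":0,"wz":0},{"tx":0.6,"ty":0,"tz":0.8,"wx":0,"wy":0,"wz":0},{"tx":0.7,"ty":0,"tz":0.9,"wx":0,"wy":0,"wz":0},{"tx":0.7,"ty":0,"tz":0.9,"wx":0,"wy":0,"wz":0},{"tx":0.6,"ty":0,"tz":0.9,"wx":0,"wy":0,"wz":0}]'

```text
time: 4.43
position: [531.7, 4.4, 169.6]
tcp_rot: [[0.254, 0.967, 0.008], [0.967, -0.255, 0.01], [0.011, 0.005, -1.0]]
ft_force: [-0.4, 10.1, 10.9]
width: 0.004
```

```bash
cat > knob.py <<'E'
from h import *
s=bot.read_state();W=cam('wrist',s);a=bot.capture('wrist')[:,:,::-1];print(s['time'],s['position'].round(1),s['ft_force'].round(1))
h=cv2.cvtColor(np.ascontiguousarray(a),cv2.COLOR_BGR2HSV);m=cv2.inRange(h,(0,120,40),(6,255,255))|cv2.inRange(h,(174,120,40),(180,255,255))
ys,xs=np.nonzero(m);print('red cols',xs.min(),xs.max(),'rows',ys.min(),ys.max())
hx=np.array([494.3,-128.5,55]);y=np.array([.2588,.9659,0])
for q in np.arange(0,1.01,.1):
    k=hx+165*(np.cos(q)*y+np.sin(q)*np.array([0,0,1]));d=-(W[1].T@(k-W[2]))[2];r=18*284/d;u,v=proj(W,k);print(q.round(1),u.round(),v.round(),'right edge',(u+r).round(),(s['tcp_rot'].T@(k-s['position'])).round())
E
python3 knob.py
```

```text
4.4333 [531.7   4.4 169.6] [-0.4 10.1 10.9]
red cols 98 266 rows 180 258
0.0 277.0 186.0 right edge 296.0 [ 26.  -2. 115.]
0.1 278.0 192.0 right edge 298.0 [25. -2. 98.]
0.2 277.0 198.0 right edge 299.0 [23. -2. 82.]
0.3 274.0 205.0 right edge 297.0 [19. -2. 66.]
0.4 268.0 212.0 right edge 293.0 [13. -2. 50.]
0.5 259.0 221.0 right edge 285.0 [ 6. -2. 36.]
0.6 246.0 230.0 right edge 274.0 [-2. -2. 21.]
0.7 229.0 240.0 right edge 259.0 [-12.  -2.   8.]
0.8 207.0 251.0 right edge 240.0 [-23.  -2.  -4.]
0.9 180.0 262.0 right edge 215.0 [-35.  -2. -15.]
1.0 147.0 273.0 right edge 185.0 [-49.  -2. -25.]
```

>>> play_rows --plan '[{"tx":-0.3,"ty":0,"tz":-1.5,"wx":0,"wy":0,"wz":0},{"tx":-1.2,"ty":0,"tz":0,"wx":0,"wy":0,"wz":0},{"tx":0,"ty":0,"tz":0,"wx":0,"wy":0,"wz":0},{"tx":0,"ty":0,"tz":0,"wx":0,"wy":0,"wz":0}]'

```text
time: 4.82
position: [522.7, -19.5, 181.6]
tcp_rot: [[0.261, 0.965, -0.001], [0.965, -0.261, -0.0], [-0.0, -0.001, -1.0]]
ft_force: [-0.3, 0.1, -0.8]
width: -0.002
```

```bash
python3 knob.py
```

```text
4.8167 [522.7 -19.5 181.6] [-0.3  0.1 -0.8]
red cols 131 306 rows 180 254
0.0 303.0 185.0 right edge 321.0 [ 52.   1. 127.]
0.1 305.0 190.0 right edge 325.0 [ 52.   1. 110.]
0.2 306.0 196.0 right edge 326.0 [49.  1. 94.]
0.3 304.0 203.0 right edge 326.0 [45.  1. 78.]
0.4 301.0 210.0 right edge 324.0 [39.  1. 62.]
0.5 294.0 217.0 right edge 319.0 [32.  1. 47.]
0.6 284.0 226.0 right edge 311.0 [24.  1. 33.]
0.7 271.0 235.0 right edge 299.0 [14.  1. 20.]
0.8 253.0 244.0 right edge 283.0 [2. 1. 8.]
0.9 231.0 253.0 right edge 263.0 [-10.   1.  -3.]
1.0 204.0 263.0 right edge 238.0 [-23.   1. -12.]
```

>>> play_rows --plan '[{"tx":0.8,"ty":0,"tz":1.0,"wx":0,"wy":0,"wz":0},{"tx":0.6,"ty":0,"tz":1.0,"wx":0,"wy":0,"wz":0},{"tx":0.6,"ty":0,"tz":1.0,"wx":0,"wy":0,"wz":0},{"tx":0.4,"ty":0,"tz":1.0,"wx":0,"wy":0,"wz":0},{"tx":0.4,"ty":0,"tz":1.0,"wx":0,"wy":0,"wz":0},{"tx":0,"ty":0,"tz":0,"wx":0,"wy":0,"wz":0}]'

```text
time: 5.37
position: [528.7, 10.4, 129.2]
tcp_rot: [[0.256, 0.967, -0.006], [0.967, -0.256, -0.001], [-0.003, -0.005, -1.0]]
ft_force: [-0.7, 0.5, -0.4]
width: -0.0
```

```bash
python3 knob.py
```

```text
5.3667 [528.7  10.4 129.2] [-0.7  0.5 -0.4]
red cols 67 293 rows 198 264
0.0 277.0 207.0 right edge 299.0 [22.  3. 74.]
0.1 278.0 215.0 right edge 301.0 [21.  3. 58.]
0.2 276.0 224.0 right edge 302.0 [19.  3. 41.]
0.3 272.0 234.0 right edge 299.0 [15.  3. 25.]
0.4 264.0 246.0 right edge 294.0 [ 9.  3. 10.]
0.5 252.0 259.0 right edge 285.0 [ 2.  3. -5.]
0.6 235.0 274.0 right edge 271.0 [ -7.   3. -19.]
0.7 212.0 290.0 right edge 251.0 [-17.   3. -32.]
0.8 181.0 308.0 right edge 224.0 [-28.   2. -44.]
0.9 142.0 328.0 right edge 189.0 [-41.   2. -55.]
1.0 94.0 349.0 right edge 145.0 [-54.   2. -65.]
```

>>> play_rows --plan '[{"tx":0.3,"ty":0.1,"tz":1.0,"wx":0,"wy":0,"wz":0},{"tx":0.3,"ty":0.1,"tz":1.0,"wx":0,"wy":0,"wz":0},{"tx":0.2,"ty":0,"tz":1.0,"wx":0,"wy":0,"wz":0},{"tx":0.2,"ty":0,"tz":1.0,"wx":0,"wy":0,"wz":0},{"tx":0.1,"ty":0,"tz":1.0,"wx":0,"wy":0,"wz":0},{"tx":0,"ty":0,"tz":0.4,"wx":0,"wy":0,"wz":0},{"tx":0,"ty":0,"tz":0.2,"wx":0,"wy":0,"wz":0}]'

```text
time: 6.0
position: [534.6, 18.9, 75.0]
tcp_rot: [[0.259, 0.966, -0.002], [0.966, -0.259, -0.001], [-0.001, -0.002, -1.0]]
ft_force: [0.6, 1.0, 1.4]
width: 0.001
```

```bash
python3 knob.py
```

```text
6.0 [534.6  18.9  75. ] [0.6 1.  1.4]
red cols 0 294 rows 208 260
0.0 269.0 233.0 right edge 297.0 [12. -1. 20.]
0.1 269.0 246.0 right edge 300.0 [11. -1.  3.]
0.2 266.0 261.0 right edge 301.0 [  9.  -1. -13.]
0.3 259.0 280.0 right edge 297.0 [  5.  -1. -29.]
0.4 246.0 302.0 right edge 289.0 [ -1.  -1. -44.]
0.5 226.0 330.0 right edge 275.0 [ -8.  -1. -59.]
0.6 195.0 364.0 right edge 251.0 [-17.  -1. -73.]
0.7 150.0 406.0 right edge 215.0 [-27.  -1. -86.]
0.8 85.0 458.0 right edge 161.0 [-38.  -1. -98.]
0.9 -8.0 524.0 right edge 83.0 [ -50.   -1. -109.]
1.0 -137.0 605.0 right edge -30.0 [ -64.   -1. -119.]
```

Nearly level. I'll press further until the force shows the stop.

>>> play_rows --plan '[{"tx":0,"ty":0,"tz":0.3,"wx":0,"wy":0,"wz":0},{"tx":0,"ty":0,"tz":0.3,"wx":0,"wy":0,"wz":0},{"tx":0,"ty":0,"tz":0,"wx":0,"wy":0,"wz":0}]'

```text
time: 6.3
position: [535.6, 18.7, 72.0]
tcp_rot: [[0.259, 0.966, -0.001], [0.966, -0.259, 0.001], [0.001, -0.001, -1.0]]
ft_force: [-4.5, 0.7, 12.5]
width: -0.003
```

>>> play_rows --plan '[{"tx":0,"ty":0,"tz":0.3,"wx":0,"wy":0,"wz":0},{"tx":0,"ty":0,"tz":0.2,"wx":0,"wy":0,"wz":0},{"tx":0,"ty":0,"tz":0,"wx":0,"wy":0,"wz":0}]'

```text
time: 6.55
position: [535.9, 18.8, 70.9]
tcp_rot: [[0.26, 0.966, -0.003], [0.966, -0.26, 0.005], [0.004, -0.004, -1.0]]
ft_force: [-14.5, 0.1, 39.3]
width: 0.001
```

>>> play_rows --plan '[{"tx":0,"ty":0,"tz":-2.0,"wx":0,"wy":0,"wz":0},{"tx":0,"ty":0,"tz":-3.5,"wx":0,"wy":0,"wz":0},{"tx":0,"ty":0,"tz":-3.5,"wx":0,"wy":0,"wz":0},{"tx":-2.0,"ty":0.8,"tz":-3.3,"wx":0,"wy":0,"wz":0},{"tx":-2.0,"ty":1,"tz":-2.5,"wx":0,"wy":0,"wz":0},{"tx":-2.0,"ty":1,"tz":-2,"wx":0,"wy":0,"wz":0},{"tx":-0.4,"ty":0.7,"tz":0,"wx":0,"wy":0,"wz":0},{"tx":0,"ty":0,"tz":0,"wx":0,"wy":0,"wz":0}]' --gripper 1

```text
time: 7.22
position: [554.4, -55.0, 234.9]
tcp_rot: [[0.264, 0.965, 0.005], [0.965, -0.264, -0.001], [0.001, 0.005, -1.0]]
ft_force: [-0.7, 0.2, 0.2]
width: 0.998
```

```bash
python3 - <<'E'
from fit import *
import fit
s=bot.read_state();im=np.ascontiguousarray(bot.capture('wrist')[:,:,::-1]);cv2.imwrite("pics/w3.png",im)
print(s['time'],s['position'].round(1),s['ft_force'].round(1),s['width'],s['qpos'].round(1))
W=cam('wrist',s)
D=(W,mask(im,W));p,f=fit.fit([D]);print('cap',p[:2],np.degrees(p[2]),f)
print('proj',[proj(W,q).round() for q in((590,-61,124),(590,-61,84),(537,31,55))])
E
```

```text
7.2167 [554.4 -55.  234.9] [-0.7  0.2  0.2] 0.9977566008673627 [-33.2  13.4  39.8 106.   -9.5  63.6  84.8]
cap [590.96759265 -62.63809334] -14.163522184093484 264.375
proj [array([254., 224.]), array([253., 209.]), array([320., 136.])]
```

View pics/w3.png

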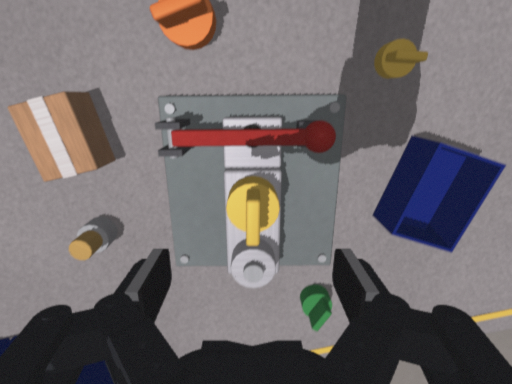

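Wrist view: the clamp is level with the knob at (320,136), and the cap is at (253,208) with its wing along fixture x. I'll go down onto the wing.

>>> play_rows --plan '[{"tx":0.3,"ty":1.8,"tz":1.5,"wx":0,"wy":0,"wz":0},{"tx":0,"ty":1.8,"tz":2.5,"wx":0,"wy":0,"wz":0},{"tx":0,"ty":0,"tz":3,"wx":0,"wy":0,"wz":0},{"tx":0,"ty":0,"tz":2,"wx":0,"wy":0,"wz":0},{"tx":0,"ty":0,"tz":0,"wx":0,"wy":0,"wz":0},{"tx":0,"ty":0,"tz":0,"wx":0,"wy":0,"wz":0}]'

```text
time: 7.77
position: [585.6, -56.4, 140.1]
tcp_rot: [[0.257, 0.966, -0.007], [0.966, -0.257, 0.0], [-0.002, -0.007, -1.0]]
ft_force: [0.4, 0.3, 1.0]
width: 0.995
```

```bash
python3 - <<'E'
from fit import *
import fit
s=bot.read_state();im=np.ascontiguousarray(bot.capture('side')[:,:,::-1])
print(s['time'],s['position'].round(1),s['ft_force'].round(1),s['qpos'].round(1))
print('need tool',(s['tcp_rot'].T@(np.array([590.5,-62,91])-s['position'])).round(1))
w=np.ascontiguousarray(bot.capture('wrist')[:,:,::-1])
print(proj(cam('wrist',s),(590.5,-62,124)))
cv2.imwrite("pics/g1.png",np.hstack([cv2.resize(im[130:290,210:370],(400,400)),cv2.resize(w[150:350,150:350],(400,400))]))
E
```

```text
7.7667 [585.6 -56.4 140.1] [0.4 0.3 1. ] [-28.3  24.6  36.7 105.9 -17.5  55.7  91.1]
need tool [-4.1  6.5 49. ]
[242.67583961 245.70012112]
```

View pics/g1.png

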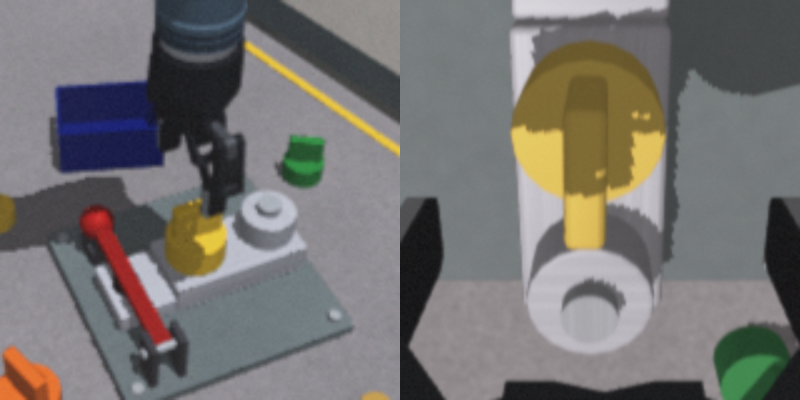

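>>> play_rows --plan '[{"tx":-0.4,"ty":0.5,"tz":0.9,"wx":0,"wy":0,"wz":-0.01},{"tx":0,"ty":0,"tz":2.0,"wx":0,"wy":0,"wz":0},{"tx":0,"ty":0,"tz":1.5,"wx":0,"wy":0,"wz":0},{"tx":0,"ty":0,"tz":0.5,"wx":0,"wy":0,"wz":0},{"tx":0,"ty":0,"tz":0,"wx":0,"wy":0,"wz":0},{"tx":0,"ty":0,"tz":0,"wx":0,"wy":0,"wz":0}]'

```text
time: 8.37
position: [593.0, -63.3, 95.6]
tcp_rot: [[0.249, 0.969, 0.002], [0.969, -0.249, 0.0], [0.001, 0.002, -1.0]]
ft_force: [-0.1, 0.2, 0.7]
width: 0.997
```

>>> play_rows --plan '[{"tx":0,"ty":-0.2,"tz":0.3,"wx":0,"wy":0,"wz":0},{"tx":0,"ty":0,"tz":0,"wx":0,"wy":0,"wz":0},{"tx":0,"ty":0,"tz":0,"wx":0,"wy":0,"wz":0},{"tx":0,"ty":0,"tz":0,"wx":0,"wy":0,"wz":0},{"tx":0,"ty":0,"tz":0,"wx":0,"wy":0,"wz":0},{"tx":0,"ty":0,"tz":0,"wx":0,"wy":0,"wz":0},{"tx":0,"ty":0,"tz":0,"wx":0,"wy":0,"wz":0}]' --gripper -1

```text
time: 8.95
position: [590.5, -63.0, 91.6]
tcp_rot: [[0.249, 0.968, 0.001], [0.968, -0.249, -0.0], [0.0, 0.001, -1.0]]
ft_force: [-0.7, -0.0, 0.9]
width: 0.153
```

```bash
python3 - <<'E'
from h import *
s=bot.read_state()
for k in('time','position','ft_force','ft_torque','qpos','width'):print(k,np.round(s[k],2))
E
```

```text
time 8.95
position [590.49 -63.03  91.57]
ft_force [-0.7  -0.04  0.87]
ft_torque [0.03 0.01 0.01]
qpos [-25.71  28.74  34.62 107.01 -20.71  50.56  94.54]
width 0.15
```

>>> play_rows --plan '[{"tx":0,"ty":0,"tz":0,"wx":0,"wy":0,"wz":-0.04},{"tx":0,"ty":0,"tz":0,"wx":0,"wy":0,"wz":-0.04},{"tx":0,"ty":0,"tz":0,"wx":0,"wy":0,"wz":-0.04},{"tx":0,"ty":0,"tz":0,"wx":0,"wy":0,"wz":-0.04},{"tx":0,"ty":0,"tz":0,"wx":0,"wy":0,"wz":0}]'

```text
time: 9.37
position: [590.5, -63.7, 91.6]
tcp_rot: [[0.098, 0.995, 0.001], [0.995, -0.098, 0.001], [0.001, 0.001, -1.0]]
ft_force: [1.0, -0.2, 2.1]
width: 0.154
```

```bash
cat > st.py <<'E'
from h import *
s=bot.read_state()
for k in('time','position','ft_force','ft_torque','qpos','width'):print(k,np.round(s[k],2))
R=s['tcp_rot'];print('jaw angle',np.degrees(np.arctan2(R[1,0],R[0,0])).round(2), 'tilt',np.degrees(np.arccos(-R[2,2])).round(2))
E
python3 st.py
```

```text
time 9.37
position [590.51 -63.73  91.58]
ft_force [ 0.96 -0.2   2.08]
ft_torque [-0.04 -0.05 -1.12]
qpos [-24.05  28.23  32.57 106.95 -19.41  50.29 102.4 ]
width 0.15
jaw angle 84.4 tilt 0.09
```

>>> play_rows --plan '[{"tx":0,"ty":0,"tz":0,"wx":0,"wy":0,"wz":-0.03},{"tx":0,"ty":0,"tz":0,"wx":0,"wy":0,"wz":0}]'

```text
time: 9.53
position: [590.5, -63.7, 91.6]
tcp_rot: [[0.069, 0.998, 0.001], [0.998, -0.069, 0.001], [0.001, 0.001, -1.0]]
ft_force: [0.3, 0.4, 1.5]
width: 0.156
```

```bash
python3 st.py
```

```text
time 9.53
position [590.51 -63.75  91.61]
ft_force [0.29 0.41 1.53]
ft_torque [-0.11 -0.04 -1.6 ]
qpos [-23.76  28.14  32.2  106.93 -19.17  50.26 103.84]
width 0.16
jaw angle 86.03 tilt 0.1
```

Torque climbs like a spring (1.1 to 1.6 Nm over 1.6°), so this is the stop. I'll turn the other way.

>>> play_rows --plan '[{"tx":0,"ty":0,"tz":0,"wx":0,"wy":0,"wz":0.06},{"tx":0,"ty":0,"tz":0,"wx":0,"wy":0,"wz":0.06},{"tx":0,"ty":0,"tz":0,"wx":0,"wy":0,"wz":0.08},{"tx":0,"ty":0,"tz":0,"wx":0,"wy":0,"wz":0.08},{"tx":0,"ty":0,"tz":0,"wx":0,"wy":0,"wz":0.08},{"tx":0,"ty":0,"tz":0,"wx":0,"wy":0,"wz":0.08},{"tx":0,"ty":0,"tz":0,"wx":0,"wy":0,"wz":0}]'

```text
time: 10.12
position: [590.4, -62.6, 91.6]
tcp_rot: [[0.48, 0.877, -0.0], [0.877, -0.48, -0.001], [-0.001, 0.0, -1.0]]
ft_force: [-1.2, 0.1, 3.0]
width: 0.158
```

```bash
python3 st.py
```

```text
time 10.12
position [590.41 -62.65  91.57]
ft_force [-1.17  0.06  2.97]
ft_torque [-0.05  0.11 -0.02]
qpos [-28.27  29.64  37.92 107.1  -22.93  51.05  82.06]
width 0.16
jaw angle 61.34 tilt 0.06
```

>>> play_rows --plan '[{"tx":0,"ty":0,"tz":0,"wx":0,"wy":0,"wz":0.08},{"tx":0,"ty":0,"tz":0,"wx":0,"wy":0,"wz":0.08},{"tx":0,"ty":0,"tz":0,"wx":0,"wy":0,"wz":0.08},{"tx":0,"ty":0,"tz":0,"wx":0,"wy":0,"wz":0.08},{"tx":0,"ty":0,"tz":0,"wx":0,"wy":0,"wz":0.08},{"tx":0,"ty":0,"tz":0,"wx":0,"wy":0,"wz":0.08},{"tx":0,"ty":0,"tz":0,"wx":0,"wy":0,"wz":0.08},{"tx":0,"ty":0,"tz":0,"wx":0,"wy":0,"wz":0}]'

```text
time: 10.78
position: [590.5, -62.8, 91.6]
tcp_rot: [[0.872, 0.49, 0.0], [0.49, -0.872, -0.001], [-0.0, 0.001, -1.0]]
ft_force: [-0.6, -0.6, 2.6]
width: 0.153
```

```bash
python3 st.py
```

```text
time 10.78
position [590.52 -62.84  91.57]
ft_force [-0.57 -0.63  2.59]
ft_torque [-0.05  0.07 -0.04]
qpos [-33.63  32.17  45.31 107.32 -28.46  52.42  54.52]
width 0.15
jaw angle 29.31 tilt 0.06
```

>>> play_rows --plan '[{"tx":0,"ty":0,"tz":0,"wx":0,"wy":0,"wz":0.08},{"tx":0,"ty":0,"tz":0,"wx":0,"wy":0,"wz":0.08},{"tx":0,"ty":0,"tz":0,"wx":0,"wy":0,"wz":0.08},{"tx":0,"ty":0,"tz":0,"wx":0,"wy":0,"wz":0.08},{"tx":0,"ty":0,"tz":0,"wx":0,"wy":0,"wz":0.08},{"tx":0,"ty":0,"tz":0,"wx":0,"wy":0,"wz":0.01},{"tx":0,"ty":0,"tz":0,"wx":0,"wy":0,"wz":0}]'

```text
time: 11.37
position: [590.5, -62.9, 91.6]
tcp_rot: [[0.995, 0.103, 0.0], [0.103, -0.995, -0.0], [0.0, 0.001, -1.0]]
ft_force: [-0.8, -0.0, 4.2]
width: 0.154
```

```bash
python3 st.py
```

```text
time 11.37
position [590.52 -62.92  91.56]
ft_force [-0.76 -0.    4.19]
ft_torque [-0.    0.07 -0.03]
qpos [-37.28  34.51  50.66 107.47 -32.85  53.81  34.66]
width 0.15
jaw angle 5.93 tilt 0.03
```

>>> play_rows --plan '[{"tx":0,"ty":0,"tz":-0.4,"wx":0,"wy":0,"wz":0},{"tx":0,"ty":0,"tz":0,"wx":0,"wy":0,"wz":0},{"tx":0,"ty":0,"tz":0,"wx":0,"wy":0,"wz":0}]'

```text
time: 11.62
position: [590.0, -62.9, 95.0]
tcp_rot: [[0.995, 0.1, -0.0], [0.1, -0.995, 0.0], [-0.0, -0.0, -1.0]]
ft_force: [-0.7, 0.5, -0.7]
width: 0.155
```

The cap came up with almost no force, so it is free. Lifting straight up.

>>> play_rows --plan '[{"tx":0,"ty":0,"tz":-1.0,"wx":0,"wy":0,"wz":0},{"tx":0,"ty":0,"tz":-1.5,"wx":0,"wy":0,"wz":0},{"tx":0,"ty":0,"tz":-1.7,"wx":0,"wy":0,"wz":0},{"tx":0,"ty":0,"tz":-1.7,"wx":0,"wy":0,"wz":0},{"tx":0,"ty":0,"tz":-1.7,"wx":0,"wy":0,"wz":0},{"tx":0,"ty":0,"tz":-1.2,"wx":0,"wy":0,"wz":0},{"tx":0,"ty":0,"tz":-0.6,"wx":0,"wy":0,"wz":0},{"tx":0,"ty":0,"tz":0,"wx":0,"wy":0,"wz":0}]'

```text
time: 12.28
position: [591.0, -62.9, 191.3]
tcp_rot: [[0.995, 0.099, 0.003], [0.099, -0.995, 0.001], [0.003, -0.001, -1.0]]
ft_force: [-0.4, 1.5, -1.9]
width: 0.154
```

>>> play_rows --plan '[{"tx":0,"ty":0,"tz":0,"wx":0,"wy":0,"wz":0},{"tx":0,"ty":0,"tz":0,"wx":0,"wy":0,"wz":0},{"tx":0,"ty":0,"tz":0,"wx":0,"wy":0,"wz":0}]'

```text
time: 12.53
position: [589.2, -62.6, 188.1]
tcp_rot: [[0.995, 0.099, -0.003], [0.099, -0.995, 0.0], [-0.003, -0.0, -1.0]]
ft_force: [-0.3, 0.5, -1.6]
width: 0.154
```

```bash
python3 st.py; python3 - <<'E'
from h import *
im=np.ascontiguousarray(bot.capture('side')[:,:,::-1]);w=np.ascontiguousarray(bot.capture('wrist')[:,:,::-1])
cv2.imwrite("pics/f1.png",np.hstack([cv2.resize(im[130:290,210:370],(400,400)),cv2.resize(w,(400,400))]))
E
```

```text
time 12.53
position [589.21 -62.56 188.08]
ft_force [-0.31  0.46 -1.62]
ft_torque [0.   0.01 0.03]
qpos [-42.46  27.56  57.02 103.96 -25.83  62.87  29.54]
width 0.15
jaw angle 5.69 tilt 0.15
```

View pics/f1.png

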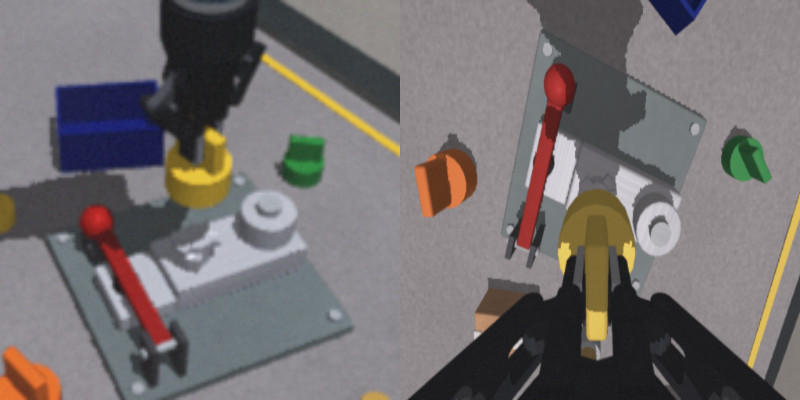

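>>> play_rows --plan '[{"tx":0.1,"ty":0,"tz":-0.5,"wx":0,"wy":0,"wz":0},{"tx":0,"ty":0,"tz":0,"wx":0,"wy":0,"wz":0},{"tx":0,"ty":0,"tz":0,"wx":0,"wy":0,"wz":0},{"tx":0,"ty":0,"tz":0,"wx":0,"wy":0,"wz":0},{"tx":0,"ty":0,"tz":0,"wx":0,"wy":0,"wz":0},{"tx":0,"ty":0,"tz":0,"wx":0,"wy":0,"wz":0}]'

```text
time: 13.13
position: [591.1, -62.8, 194.2]
tcp_rot: [[0.995, 0.099, -0.0], [0.099, -0.995, 0.0], [-0.0, -0.0, -1.0]]
ft_force: [-0.3, 0.4, -0.6]
width: 0.157
```

```bash
python3 st.py; python3 -c "
from cell import bot
print(bot.finish_job())"
```

```text
time 13.13
position [591.13 -62.79 194.2 ]
ft_force [-0.33  0.35 -0.58]
ft_torque [ 0.   -0.01 -0.01]
qpos [-42.62  27.28  57.3  103.49 -25.56  63.38  29.31]
width 0.16
jaw angle 5.68 tilt 0.01
the job is handed in; nothing more can be done
None
```

The job is done and handed in at 13.1 s: the clamp is down, the cap is off, and the gripper is holding it level above the neck.

- **Clamp:** I pressed the bar to its stop, where the wrist force read 39 N with the fingertips at z 71 mm. Early on the fingertip slid off the ball twice, so I re-aimed using the wrist camera. Later pictures, up to just before the last 5 mm lift, show the bar level and still down.
- **Cap:** Counter-clockwise from above came up against the stop, with torque rising to 1.6 Nm. I turned it the other way to about 70° from its start with almost no torque, and it lifted off freely.
- **Final state:** The grip has stayed on the wing (opening 0.16) and the tool tilt is 0.01°. The tool is at (591, −63), within about 1 mm of my estimate of the neck axis. The cap's lower edge is about 77 mm above the neck top, and the cap has been raised about 103 mm in all.
- **Other things in the scene:** I did not touch the bin, carton, coupling or any look-alike.

The cameras disagreed on the fixture position by up to about 6 mm. I used values in between, and the near-zero forces while gripping the wing supported them. The 77 mm height comes from arm readings, not from a picture.

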